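# Dial the code on the kitchen lock box and draw its bolt

## Task

Unlock the blue lock box on the trolley: roll the white thumbwheels, lightly, until the dots at the red marks read two on the left wheel, five on the middle wheel and three on the right wheel; the middle wheel already shows its five, so leave it alone. Then slide the red bolt knob fully to the right and take your hand away, without ever forcing the lock or disturbing the jar, the small carton and the spoon beside the box.

Things in the scene. Friction and masses are not known exactly. Their poses are not given: they have to be found in the camera images.
- lockbox: Blue steel box, 136 (x) x 266 (y) x 66 mm high, fixed. Origin: centre of its underside; box x away from the robot, y left along the row of wheels, z up. On its lid an aluminium lock plate, 76 x 230 mm, centred, on a gasket of unknown height: plate top anywhere 12 to 23 mm above the lid (differs each run, in no reading). Over 16 N between the robot and any part of the box damages the lock.
- under_left (a point): Point on the lid's surface (66 mm above the underside) straight below the top of the left thumbwheel. White wheels, axle along box y, radius 26 mm, 18 mm wide, 45 mm apart; each top is 14 mm above the plate's top, so 26 to 37 mm above this point: feel for it. One to six black dots at every 60 deg; the dots on top, between two red marks on the plate, are the number set.
- under_middle (a point): The same for the middle wheel. Every wheel is held up by a spring of 5 N per mm (9 mm travel) and rolls when a fingertip presses its top with 3 N or more (5 to 8 N is right) and moves along box x: about 26 mm of travel per rad, a little more where the arm gives or the finger slips. Drag 0.035 N m; a wheel stays where it is left.
- under_right (a point): The same for the right wheel.
- under_knob (a point): Point on the lid's surface straight below the middle of the shut red bolt knob: block 14 (x) x 22 (y) mm, from 2.5 to 22.5 mm above the lock plate's top, on a dark foot 22 x 30 mm, 3.5 mm high. 44 mm of the plate are free between the right wheel and the knob.
- wheel_left (a joint): Turns about box +y: grows as the wheel's top rolls away from the robot (box +x). 0 = one dot on top, 1.047 (60 deg) = two, 2.094 = three, 3.142 = four, 4.189 = five, 5.236 = six; a whole turn more or less is the same. Starts 0.8 to 2.0 above its code number, two dots (1.047).
- wheel_middle (a joint): Turns about box +y: grows as the wheel's top rolls away from the robot (box +x). 0 = one dot on top, 1.047 (60 deg) = two, 2.094 = three, 3.142 = four, 4.189 = five, 5.236 = six; a whole turn more or less is the same. Starts at its code number, five dots (4.189); to stay there.
- wheel_right (a joint): Turns about box +y: grows as the wheel's top rolls away from the robot (box +x). 0 = one dot on top, 1.047 (60 deg) = two, 2.094 = three, 3.142 = four, 4.189 = five, 5.236 = six; a whole turn more or less is the same. Starts up to 1.5 to either side of its code number, three dots (2.094).
- bolt (a joint): Slide of the bolt in m: 0 shut (at the start), 0.018 fully drawn at its stop; grows as the knob moves to the right (box -y). Drag 2 N; stays where left. Inside it has pins that enter the wheels: it stops dead after 2 mm unless all three wheels are within about 8 deg (0.14 rad) of the code, and when drawn it keeps them there.
- vanilla: Small spice jar with a golden cap, 42 mm across, 96 mm tall, loose, 10 to 30 mm in front of the box. Origin: centre of its underside.
- rusk_box: Small green carton, 35 (x) x 89 (y) mm, 57 mm high, loose, in front of the box. Origin: centre of its underside.
- spoon: Steel spoon, 188 mm long, 16 mm high, loose, lying in front of the box. Origin: centre of its underside, x along it.

How it is judged (in metres and radians):
On the way, in this order (a step that is already met when the one before it is completed fails the run):
1. the three wheels show two, five and three dots at the red marks while the bolt is still shut ((value of joint wheel_left between -5.436 and -5.036 rad or value of joint wheel_left between 0.8472 and 1.2472 rad or value of joint wheel_left between 7.1304 and 7.5304 rad) and (value of joint wheel_middle between -2.2944 and -1.8944 rad or value of joint wheel_middle between 3.9888 and 4.3888 rad or value of joint wheel_middle between 10.272 and 10.672 rad) and (value of joint wheel_right between -4.3888 and -3.9888 rad or value of joint wheel_right between 1.8944 and 2.2944 rad or value of joint wheel_right between 8.1776 and 8.5776 rad) and value of joint bolt below 0.005 m), for 0.2 s.
2. the bolt is drawn fully to the right (value of joint bolt above 0.0155 m), for 0.2 s.
At the end, for the whole second after the job is handed in: The wheels show two, five and three dots at the red marks (each within 0.2 rad) and the bolt is drawn more than 15.5 of its 18 mm and at rest ((value of joint wheel_left between -5.436 and -5.036 rad or value of joint wheel_left between 0.8472 and 1.2472 rad or value of joint wheel_left between 7.1304 and 7.5304 rad) and (value of joint wheel_middle between -2.2944 and -1.8944 rad or value of joint wheel_middle between 3.9888 and 4.3888 rad or value of joint wheel_middle between 10.272 and 10.672 rad) and (value of joint wheel_right between -4.3888 and -3.9888 rad or value of joint wheel_right between 1.8944 and 2.2944 rad or value of joint wheel_right between 8.1776 and 8.5776 rad) and value of joint bolt above 0.0155 m and velocity of joint bolt below 0.02 m/s); the robot touches nothing.
It fails at once if the lock is forced: more than 16 N between the robot and any part of the box (contact force between lockbox and the fingers above 16 N or contact force between lockbox and the arm above 16 N).
It fails at once if the middle wheel is rolled off its number by more than 0.25 rad (value of joint wheel_middle below 3.939 rad or value of joint wheel_middle above 4.439 rad).
It fails at once if the jar, the small carton or the spoon is shifted by more than 20 mm (distance of any of vanilla, rusk_box, spoon from where it was at the start of the episode above 0.02 m).
It also fails if it takes over 54 s, if anything falls off the work surface, if the arm or the gripper's body presses on something with over 40 N, if the wrist force passes 120 N, or if a joint passes its speed limit or range.

## Robot

A 6-joint arm with a two-finger parallel gripper is mounted at the origin on a cart in front of the work surface, level with it; the furniture and walls round the work are solid. World frame = base frame: x ahead of the robot, y to its left, z up, the work surface at z = 0. Lengths are in mm, angles in rad, forces in N, time in s.
With the tool pointing down it reaches from about 275 to 750 mm from the base axis. Payload 10.2 kg.
Tool frame: the origin (TCP) lies at the very end of the fingers, on their centre line; the grasp point (between the pads) lies 19 mm behind it; z points along the fingers, y is the line along which they close (so a half turn about z gives the same grasp; the last joint's range is limited). The gripper opens to 85 mm and grips with 20 to 120 N. Pads are 22 mm wide; open, the fingers measure 114 mm over their backs; the gripper's body (76 mm by 85 mm) begins 54 mm behind the grasp point. The pads swing forward as they close: fully open they stand 13 mm farther back than shut.
Start: joints at [1.05, 0.313, 1.498, -0, 1.331, -0.223], TCP at [154.057, 501.894, 231.294] pointing down, gripper open.
Joint ranges: [-2.94, 2.94], [-0.97, 2.17], [0.19, 2.56], [-1.23, 4.37], [0.02, 3.11], [-2.88, 2.88]. Speed limits (rad/s): [2.39, 2.39, 3.01, 3.14, 3.14, 3.14].

## Interface

Orientations are given as a unit quaternion [w, x, y, z].
In Python, from rig import telemetry, optics, ctrl gives the robot as it stands.
- The arm moves only by the tool servo_tool, never from a script. Its argument "deltas" is a list of rows, each a list of 3 entries, a list of its own where there are three numbers: the shift along the tool's x, y, z in units of 20 cm (1.0 is 20 cm), then the turn, a rotation vector about the tool's x, y, z in units of 90 degrees (1.0 is 90 degrees), then the opening, from 0 (shut) to 1 (fully open). A call has 1 to 8 rows; each row shifts and turns the commanded pose from where the row before left it, along the tool's axes as they then stand; what a row does not reach is not made up. A row lasts 1/10 s, in which the tool goes at most 50 mm and 8.59 degrees, less where a joint would pass 70% of its speed; a pose out of reach is approached as far as the arm can. A call with a number of a shift or a turn outside -1 to 1 is refused whole. A call with a gripper value outside its range is refused whole. The fingers move at their own pace and stop on an object; "squeeze" is the grip in N (left out, the last holds). Time passes only in rows, so rows that do not move let the fingers close. It gives the time, the measured TCP pose, the force, the opening and the grip force at its end, in the units of the state.
- telemetry.sense(): the state, without advancing time (a new reading comes with each control period).
- optics.capture(name): name is "scene" or "top" or "wrist"; returns the picture (420x560x3 uint8, blue, green, red); there is no depth.
- optics.camera_model(name): a dict with "vfov" (degrees; the focal length in pixels is half the picture's height over the tangent of half this angle, whatever the lens; pixels are square), "cx", "cy" (the principal point, pixels), "R" (3x3) and "t" (3): a world point X has camera coordinates R X + t; the wrist camera has in their place "mount" (4x4, takes a point from camera to tool coordinates, whose origin is the TCP and whose axes are the flange's). Camera axes: x right, y down, z forward; pixel columns grow to the right and rows downward; lengths in mm; the calibration is good to about 2 mm. The wrist camera is an equidistant fisheye: a pixel r from the principal point sees the ray r / f radians off the axis. A picture is of the moment at which its call begins: read the wrist's pose just before it. camera_model takes no time and is no camera call.
- ctrl.finish_job(): hands the job in; it is judged then, once.
The state is a dict: "time_s": time; "joints": joint angles; "dq": joint speeds; "tau": joint torques, N m; "eef_pos": TCP position; "ee_rot": TCP orientation; "force": force on the tool from outside, world axes, zero at the start; "wrist_torque": the same for the moment, N m; "grip_width": opening from 0.0 (shut) to 1.0 (fully open); "grip_force": force on a finger pad.
Only numpy, scipy, OpenCV 4.12 (cv2) and the standard library are available. Lean on these libraries where they do the work, as an engineer would, in place of code of your own. Each camera call takes 0.05 s, during which the arm holds its last target. There are 200 camera calls.

## Working session

There is one attempt and no reset: what is moved stays moved. The work goes in short steps, Python scripts to look and compute and a tool call to move; the robot and the scene stay as the last step left them, time stands still between calls to the robot, and variables do not carry over. Pictures are saved under pics/ and viewed, at most 10 in all, crops included, and the job is handed in when it is done.

Besides the shell and the picture viewer there is one more tool, called after "Emit:" as a command line: name --argument value ..., lists and objects as JSON in quotes. servo_tool: Moves the arm, as the interface text tells. Its arguments: {"type":"object","properties":{"deltas":{"type":"array"},"squeeze":{"type":"number"}},"required":["deltas"]}

```bash
mkdir -p pics; python3 - <<'E'
from rig import telemetry, optics, ctrl
import cv2,numpy as np
print(telemetry.sense())
for n in("scene","top"):
    cv2.imwrite(f"pics/{n}0.png",optics.capture(n)); m=optics.camera_model(n);print(n,m)
print(optics.camera_model("wrist"))
a=cv2.imread("pics/scene0.png");b=cv2.imread("pics/top0.png")
E
```

```text
{'time_s': 0.0, 'joints': array([ 1.04961202e+00,  3.13447196e-01,  1.49845676e+00,  1.27227509e-05,
        1.33101736e+00, -2.23404271e-01]), 'dq': array([ 0.00039669,  0.0001961 , -0.00069791, -0.00057414, -0.00167837,
       -0.00140868]), 'tau': array([ 1.48586336e-03, -4.12241006e+01, -2.59766972e+01,  2.08660617e-05,
        3.83553488e-03, -4.82806797e-06]), 'eef_pos': array([153.90807641, 501.65311355, 230.7291103 ]), 'ee_rot': array([-2.47408739e-04,  1.48341987e-01,  9.88935900e-01, -6.16576021e-04]), 'force': array([ 0.67344174, -0.29034834,  0.43473939]), 'wrist_torque': array([-0.0059944 , -0.01714694, -0.00195346]), 'grip_force': 0.0, 'grip_width': 0.9987423192014875}
scene {'vfov': 53.65551620136192, 'cx': 290.68370038195866, 'cy': 210.3799765674268, 'R': array([[ 0.60387471, -0.79691112, -0.0163708 ],
       [-0.62357433, -0.45953327, -0.63244306],
       [ 0.49647798,  0.39212478, -0.77443384]]), 't': array([-240.97304762,  427.90789431,  610.39451207])}
top {'vfov': 55.608144016680974, 'cx': 269.8191887364526, 'cy': 216.49448058793092, 'R': array([[ 0.01672119, -0.99982039, -0.00892111],
       [-0.99754926, -0.0160756 , -0.06809587],
       [ 0.06794022,  0.01003789, -0.9976389 ]]), 't': array([ 79.58192607, 530.19918243, 893.19166022])}
{'vfov': 65.70646984690485, 'cx': 276.9254804515322, 'cy': 210.26050409102845, 'mount': array([[-7.62851356e-04, -9.45570087e-01, -3.25417621e-01,
         8.39313550e+01],
       [ 9.99999704e-01, -6.89173944e-04, -3.41680525e-04,
         1.86550330e-01],
       [ 9.88135388e-05, -3.25417785e-01,  9.45570333e-01,
        -1.42029579e+02],
       [ 0.00000000e+00,  0.00000000e+00,  0.00000000e+00,
         1.00000000e+00]])}
```

View pics/scene0.png

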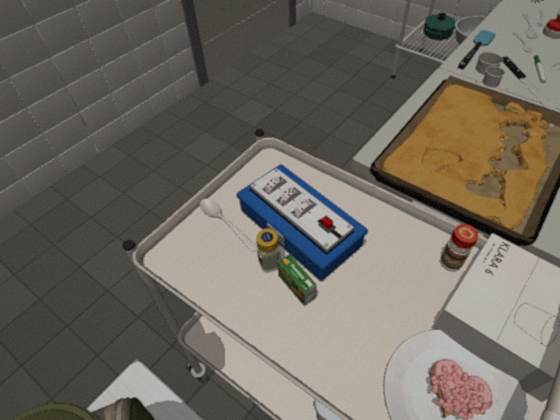

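View pics/top0.png

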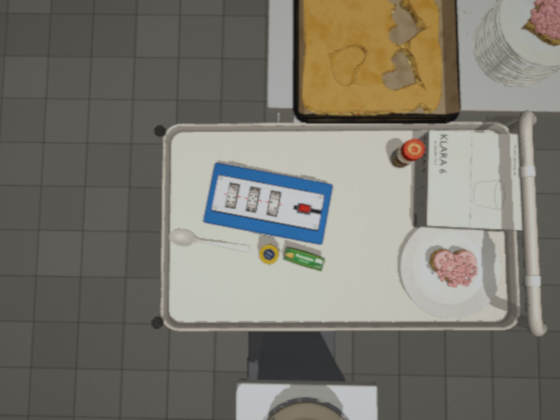

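Top view: the box lid spans about (216,164), (331,184), (321,243), (205,223), wheels near (232,195), (253,199), (274,203), and the knob near (304,209). The jar is at (269,254), the carton at (304,258) and the spoon at (180–250,240).

```bash
cat > h.py <<'E'
import numpy as np, cv2
from scipy.spatial.transform import Rotation as Ro
from rig import telemetry, optics, ctrl
def toolT():
    s=telemetry.sense(); q=s["ee_rot"]
    T=np.eye(4); T[:3,:3]=Ro.from_quat([q[1],q[2],q[3],q[0]]).as_matrix(); T[:3,3]=s["eef_pos"]; return T
def foc(m): return 210/np.tan(np.radians(m["vfov"]/2))
def ray(name,uv,T=None):
    m=optics.camera_model(name); p=(np.array(uv,float)-[m["cx"],m["cy"]])/foc(m)
    if name=="wrist":
        r=np.hypot(*p); d=np.array([*(p/max(r,1e-9)*np.sin(r)),np.cos(r)]); M=T@m["mount"]; return M[:3,3],M[:3,:3]@d
    R,t=np.array(m["R"]),np.array(m["t"]); return -R.T@t, R.T@np.array([*p,1])
def atz(name,uv,z,T=None):
    o,d=ray(name,uv,T); return o+d*(z-o[2])/d[2]
def proj_wrist(X,T):
    m=optics.camera_model("wrist"); c=np.linalg.inv(T@m["mount"])@np.array([*X,1]); c=c[:3]
    a=np.arctan2(np.hypot(c[0],c[1]),c[2]); return np.array([m["cx"],m["cy"]])+foc(m)*a*c[:2]/np.hypot(c[0],c[1])
def d2tool(dw,T): return T[:3,:3].T@np.array(dw)/200
E
python3 - <<'E'
from h import *
for n,uv,z in[("LB",(216,164),66),("RB",(331,184),66),("RF",(321,243),66),("LF",(205,223),66),("wl",(232,195),97),("wm",(253,199),97),("wr",(274,203),97),("knob",(304,209),105),("jar",(269,254),96),("carton",(304,258),57),("s",(180,238),10),("s2",(250,248),5)]:
    print(n,atz("top",uv,z).round())
T=toolT();print(T.round(3))
E
```

```text
LB [639. 208.  66.]
RB [599. -44.  66.]
RF [470. -24.  66.]
LF [509. 228.  66.]
wl [567. 168.  97.]
wm [560. 123.  97.]
wr [552.  79.  97.]
knob [540.  17. 105.]
jar [445.  88.  96.]
carton [437.  12.  57.]
s [476. 295.  10.]
s2 [456. 133.   5.]
[[-9.56000e-01  2.93000e-01 -1.00000e-03  1.53935e+02]
 [ 2.93000e-01  9.56000e-01 -1.00000e-03  5.01680e+02]
 [ 0.00000e+00 -1.00000e-03 -1.00000e+00  2.30803e+02]
 [ 0.00000e+00  0.00000e+00  0.00000e+00  1.00000e+00]]
```

Emit:
servo_tool --deltas '[[[-0.2,-0.112,0],[0,0,0],0],[[-0.2,-0.112,0],[0,0,0],0],[[-0.2,-0.112,0],[0,0,0],0],[[-0.2,-0.112,0],[0,0,0],0],[[-0.2,-0.112,0],[0,0,0],0],[[-0.2,-0.112,0],[0,0,0],0],[[-0.2,-0.112,0],[0,0,0],0],[[-0.2,-0.112,0],[0,0,0],0]]' --squeeze 20

```text
time_s: 0.9
eef_pos: [408.3, 235.1, 231.2]
ee_rot: [-0.0, 0.148, 0.989, -0.0]
force: [1.0, 0.5, -0.7]
grip_width: -0.003
grip_force: 0.0
```

Emit:
servo_tool --deltas '[[[-0.2,-0.112,0],[0,0,0],0],[[-0.2,-0.112,0],[0,0,0],0],[[-0.2,-0.112,0],[0,0,0],0],[[-0.2,-0.112,0],[0,0,0],0],[[0,0,0],[0,0,-0.09],0],[[0,0,0],[0,0,0],0],[[0,0,0],[0,0,0],0]]'

```text
time_s: 1.6
eef_pos: [533.7, 104.5, 231.1]
ee_rot: [-0.0, 0.08, 0.997, 0.0]
force: [-0.7, 0.7, -0.9]
grip_width: 0.001
grip_force: 0.0
```

```bash
python3 - <<'E'
from h import *
T=toolT();np.save("T1.npy",T);im=optics.capture("wrist");cv2.imwrite("pics/w1.png",im);print(T.round(3),telemetry.sense()["force"])
E
```

```text
[[-9.87000e-01  1.59000e-01 -1.00000e-03  5.33652e+02]
 [ 1.59000e-01  9.87000e-01  0.00000e+00  1.04478e+02]
 [ 1.00000e-03  0.00000e+00 -1.00000e+00  2.31109e+02]
 [ 0.00000e+00  0.00000e+00  0.00000e+00  1.00000e+00]] [ 0.41272323 -0.2828413   0.33256692]
```

View pics/w1.png

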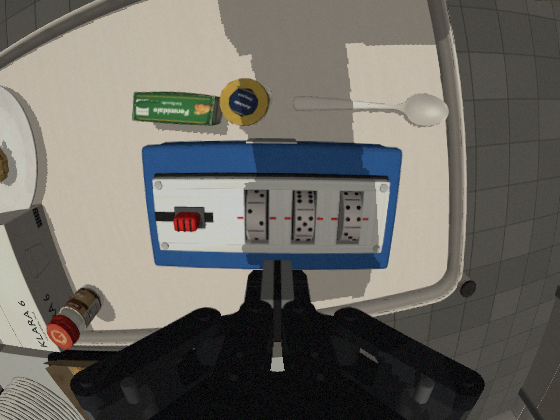

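```bash
python3 - <<'E'
from h import *
T=np.load("T1.npy");im=cv2.imread("pics/w1.png")
cv2.imwrite("pics/w1c.png",cv2.resize(im[180:255,155:315+65],None,fx=3.5,fy=3.5,interpolation=cv2.INTER_CUBIC))
for n,uv,z in[("c1",(143,147),66),("c2",(401,150),66),("c3",(388,268),66),("c4",(156,267),66),("wr",(257,218),97),("wm",(304,218),97),("wl",(351,218),97),("knob",(186,222),105),("jar",(244,102),96),("carton",(176,107),57)]:
    print(n,atz("wrist",uv,z,T).round())
E
```

```text
c1 [468. -21.  66.]
c2 [512. 233.  66.]
c3 [643. 213.  66.]
c4 [600. -45.  66.]
wr [549.  84.  97.]
wm [556. 126.  97.]
wl [563. 169.  97.]
knob [540.  20. 105.]
jar [446.  91.  96.]
carton [436.  20.  57.]
```

View pics/w1c.png

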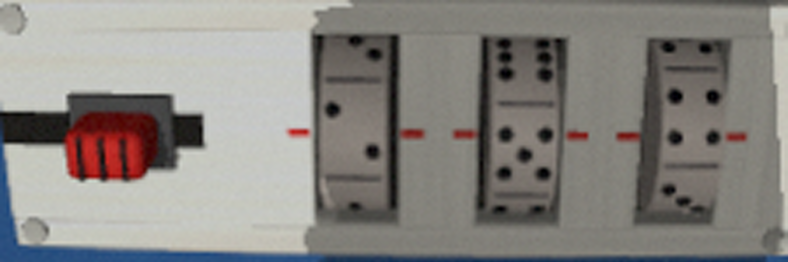

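The wrist view (image down = away from the robot, image right = world left) shows all three wheels:
- **Left wheel:** four is rolled about 24° toward the robot, so θ≈2.7.
- **Middle wheel:** five is centred.
- **Right wheel:** two is about 16° toward the robot, so θ≈0.77.

The knob is at (186,222).

```bash
cat >> h.py <<'E'
yaw=-np.radians(9.3); BX=np.array([np.cos(yaw),np.sin(yaw),0]); BY=np.array([-np.sin(yaw),np.cos(yaw),0])
E
python3 - <<'E'
from h import *
T=np.load("T1.npy")
for c,n in((289,"m1"),(359,"m2")): print(n, atz("wrist",(155+c/3.5 if 0 else 0,0),83,T).round(1) if 0 else "")
# red marks in crop: cols 298,412 | 465,577 | 628,737, row 133..137
ws={}
for n,a,b in(("R",(298,132),(412,134)),("M",(465,134),(577,136)),("L",(628,136),(737,137))):
    P=[atz("wrist",(155+u/3.5,180+v/3.5),83,T) for u,v in(a,b)]; ws[n]=(P[0]+P[1])/2; print(n,ws[n].round(1))
print("top cam rough", [atz("top",p,97).round(1) for p in((232,195),(274,203))])
# red detection in top and wrist for row angle
v=ws["L"]-ws["R"]; print("angle",np.degrees(np.arctan2(v[0],v[1])),np.linalg.norm(v))
W=ws["L"]+9*BX-T[:3,3]; W[2]=113-T[2,3]; print(d2tool(W,T).round(3))
# wheel angles: project wheel points vs measured separators
for n,seps in(("R",(79,178)),("M",(103,202)),("L",(68,165))):
    c=ws[n].copy(); c[2]=83+14-26
    al=np.radians(np.arange(-80,81,.5)); rows=np.array([proj_wrist(c+26*np.sin(a)*BX+np.array([0,0,26*np.cos(a)]),T)[1] for a in al])
    print(n,[round(float(np.degrees(np.interp(180+s/3.5,rows,al)))) for s in seps])
E
```

```text
m1 
m2 
R [553.9  81.5  83. ]
M [561.7 126.1  83. ]
L [569.5 170.7  83. ]
top cam rough [array([567.4, 167.7,  97. ]), array([552. ,  79.2,  97. ])]
angle 9.902899413919778 90.5670561667835
[-0.17   0.355  0.59 ]
R [-43, 18]
M [-30, 39]
L [-54, 6]
```

Emit:
servo_tool --deltas '[[[-0.085,0.175,0.1],[0,0,0],0],[[-0.085,0.175,0.1],[0,0,0],0],[[0,0,0.19],[0,0,0],0],[[0,0,0.15],[0,0,0],0],[[0,0,0.05],[0,0,0],0],[[0,0,0],[0,0,0],0],[[0,0,0],[0,0,0],0]]'

```text
time_s: 2.35
eef_pos: [579.2, 168.2, 115.1]
ee_rot: [0.001, 0.078, 0.997, 0.0]
force: [0.4, -0.4, 0.4]
grip_width: -0.002
grip_force: 0.0
```

Emit:
servo_tool --deltas '[[[0,0,0.03],[0,0,0],0],[[0,0,0.0075],[0,0,0],0],[[0,0,0],[0,0,0],0]]'

```text
time_s: 2.65
eef_pos: [578.6, 167.9, 106.0]
ee_rot: [0.0, 0.078, 0.997, -0.0]
force: [0.5, 0.9, 0.5]
grip_width: 0.003
grip_force: 0.0
```

Emit:
servo_tool --deltas '[[[0,0,0.01],[0,0,0],0],[[0,0,0.0075],[0,0,0],0],[[0,0,0],[0,0,0],0]]'

```text
time_s: 2.95
eef_pos: [578.5, 167.9, 102.1]
ee_rot: [-0.0, 0.078, 0.997, -0.0]
force: [1.0, 0.6, -0.5]
grip_width: -0.002
grip_force: 0.0
```

Emit:
servo_tool --deltas '[[[0,0,0.005],[0,0,0],0],[[0,0,0.005],[0,0,0],0],[[0,0,0],[0,0,0],0]]'

```text
time_s: 3.25
eef_pos: [578.5, 167.9, 100.1]
ee_rot: [-0.0, 0.078, 0.997, -0.0]
force: [0.5, -0.6, -0.4]
grip_width: 0.004
grip_force: 0.0
```

Emit:
servo_tool --deltas '[[[0,0,0.005],[0,0,0],0],[[0,0,0.005],[0,0,0],0],[[0,0,0],[0,0,0],0]]'

```text
time_s: 3.55
eef_pos: [578.5, 167.9, 98.1]
ee_rot: [-0.0, 0.078, 0.997, -0.0]
force: [0.2, -0.4, 0.4]
grip_width: 0.004
grip_force: 0.0
```

Emit:
servo_tool --deltas '[[[0,0,0.005],[0,0,0],0],[[0,0,0.005],[0,0,0],0],[[0,0,0],[0,0,0],0]]'

```text
time_s: 3.85
eef_pos: [578.7, 168.0, 96.7]
ee_rot: [0.0, 0.078, 0.997, 0.0]
force: [-0.9, 0.5, 4.2]
grip_width: -0.003
grip_force: 2.0
```

Emit:
servo_tool --deltas '[[[0,0,0.004],[0,0,0],0],[[0.01,0,0],[0,0,0],0],[[0.02,0,0],[0,0,0],0],[[0.02,0,0],[0,0,0],0],[[0,0,0],[0,0,0],0]]'

```text
time_s: 4.35
eef_pos: [569.1, 169.6, 96.4]
ee_rot: [0.001, 0.078, 0.997, 0.0]
force: [0.0, 0.3, 6.3]
grip_width: 0.003
grip_force: 3.2
```

Emit:
servo_tool --deltas '[[[0.02,0,0],[0,0,0],0],[[0.02,0,0],[0,0,0],0],[[0.01,0,0],[0,0,0],0],[[0,0,0],[0,0,0],0]]'

```text
time_s: 4.75
eef_pos: [559.3, 171.2, 96.3]
ee_rot: [0.001, 0.078, 0.997, 0.0]
force: [-0.1, 0.5, 5.5]
grip_width: -0.001
grip_force: 2.9
```

Emit:
servo_tool --deltas '[[[0,0,-0.03],[0,0,0],0],[[-0.05,0,0],[0,0,0],0],[[-0.05,0,0],[0,0,0],0],[[0,0,0],[0,0,0],0],[[0,0,0],[0,0,0],0]]'

```text
time_s: 5.25
eef_pos: [578.1, 167.9, 101.2]
ee_rot: [-0.0, 0.078, 0.997, -0.0]
force: [-0.8, 0.2, -0.6]
grip_width: -0.003
grip_force: 0.0
```

```bash
python3 - <<'E'
from h import *
T=toolT();np.save("T2.npy",T);im=optics.capture("wrist");cv2.imwrite("pics/w2.png",im)
C=np.array([569.5,170.7,97.5]); print(T[:3,3],[proj_wrist(C+dy*BY*45,T).round() for dy in(0,-1,-2)])
cv2.imwrite("pics/s2.png",optics.capture("scene"))
E
```

```text
[578.12672951 167.94365342 101.22914059] [array([279., 257.]), array([192., 255.]), array([115., 252.])]
```

View pics/w2.png

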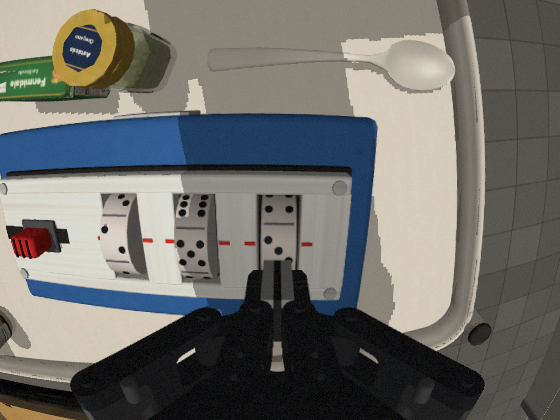

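Emit:
servo_tool --deltas '[[[0,0,0.026],[0,0,0],0],[[0,0,0.004],[0,0,0],0],[[0.01,0,0],[0,0,0],0],[[0.02,0,0],[0,0,0],0],[[0.02,0,0],[0,0,0],0],[[0,0,0],[0,0,0],0]]'

```text
time_s: 5.95
eef_pos: [569.0, 169.7, 96.4]
ee_rot: [0.001, 0.078, 0.997, 0.0]
force: [0.3, 1.3, 6.6]
grip_width: 0.001
grip_force: 3.1
```

Emit:
servo_tool --deltas '[[[0.02,0,0],[0,0,0],0],[[0.02,0,0],[0,0,0],0],[[0,0,0],[0,0,0],0],[[0,0,-0.05],[0,0,0],0],[[0,0,-0.2],[0,0,0],0],[[-0.05,-0.225,-0.1],[0,0,0],0],[[-0.05,-0.225,-0.1],[0,0,0],0],[[0,0,0],[0,0,0],0]]'

```text
time_s: 6.75
eef_pos: [567.8, 74.8, 188.3]
ee_rot: [0.002, 0.08, 0.997, -0.001]
force: [0.4, 1.0, -1.7]
grip_width: -0.0
grip_force: 0.0
```

```bash
python3 - <<'E'
from h import *
T=toolT();np.save("T3.npy",T);im=optics.capture("wrist");cv2.imwrite("pics/w3.png",im)
print(T[:3,3],telemetry.sense()["force"])
C=np.array([569.5,170.7,97.5]); p=[proj_wrist(C-k*BY*45,T) for k in(0,1,2)]; print(np.round(p))
x0,y0=int(min(q[0] for q in p))-40,int(p[0][1])-55
print(x0,y0); cv2.imwrite("pics/w3c.png",cv2.resize(im[y0:y0+110,x0:x0+190],None,fx=4,fy=4,interpolation=cv2.INTER_CUBIC))
E
```

```text
[567.76788467  74.8356946  188.32006027] [-0.74333015  0.34105822 -1.23018654]
[[398. 198.]
 [343. 197.]
 [283. 197.]]
243 142
```

View pics/w3c.png

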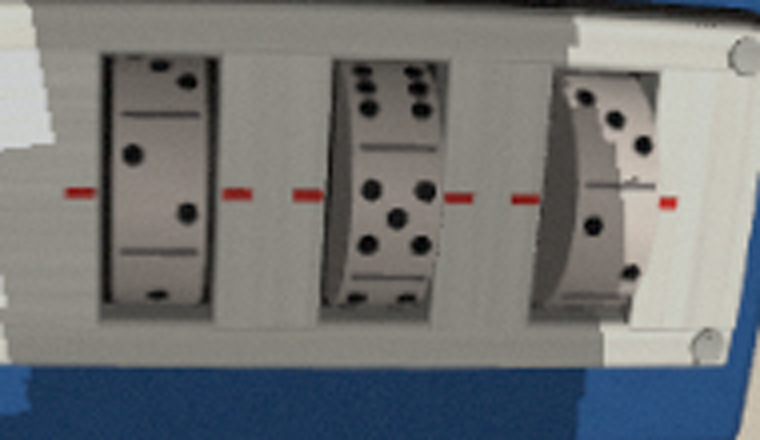

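```bash
python3 - <<'E'
from h import *
T=np.load("T3.npy"); C=np.array([569.5,170.7,97.5-26])
al=np.radians(np.arange(-80,81,.5))
for n,k,rows in(("L",0,(185,296,248.5)),("M",1,(147,277,217)),("R",2,(114,251,183.5))):
    c=C-k*45*BY; pr=np.array([proj_wrist(c+26*np.sin(a)*BX+np.array([0,0,26*np.cos(a)]),T)[1] for a in al])
    print(n,[round(float(np.degrees(np.interp(142+s/4,pr,al))),1) for s in rows])
print(telemetry.sense()["eef_pos"])
W=C-90*BY-8*BX-T[:3,3]; W[2]=102-T[2,3]; print(d2tool(W,T).round(4))
E
```

```text
L [-16.6, 43.2, 12.0]
M [-31.4, 28.2, -1.8]
R [-45.7, 14.0, -15.3]
[566.95915759  77.12608911 186.69967114]
[0.111  0.0249 0.431 ]
```

Emit:
servo_tool --deltas '[[[0.1,0.014,0.15],[0,0,0],0],[[0,0,0.15],[0,0,0],0],[[0,0,0.1],[0,0,0],0],[[0,0,0],[0,0,0],0],[[0,0,0],[0,0,0],0]]'

```text
time_s: 7.3
eef_pos: [547.1, 85.7, 105.6]
ee_rot: [-0.0, 0.078, 0.997, 0.0]
force: [0.2, -0.2, -0.4]
grip_width: 0.005
grip_force: 0.0
```

Emit:
servo_tool --deltas '[[[0,-0.012,0.03],[0,0,0],0],[[0,0,0.015],[0,0,0],0],[[0,0,0.006],[0,0,0],0],[[0,0,0],[0,0,0],0]]'

```text
time_s: 7.7
eef_pos: [547.4, 82.6, 96.2]
ee_rot: [0.001, 0.078, 0.997, -0.0]
force: [-1.2, -1.0, 7.2]
grip_width: -0.0
grip_force: 3.6
```

Emit:
servo_tool --deltas '[[[-0.01,0,0],[0,0,0],0],[[-0.02,0,0],[0,0,0],0],[[-0.02,0,0],[0,0,0],0],[[-0.02,0,0],[0,0,0],0],[[-0.02,0,0],[0,0,0],0],[[0,0,0],[0,0,0],0]]'

```text
time_s: 8.3
eef_pos: [565.6, 79.5, 96.1]
ee_rot: [0.001, 0.078, 0.997, -0.0]
force: [1.0, -1.6, 5.4]
grip_width: -0.004
grip_force: 2.6
```

Emit:
servo_tool --deltas '[[[0,0,-0.03],[0,0,0],0],[[0.045,0,0],[0,0,0],0],[[0.045,0,0],[0,0,0],0],[[0,0,0.024],[0,0,0],0],[[0,0,0.006],[0,0,0],0],[[0,0,0],[0,0,0],0]]'

```text
time_s: 8.9
eef_pos: [547.2, 82.8, 95.8]
ee_rot: [0.001, 0.078, 0.997, 0.0]
force: [-1.9, 0.6, 9.0]
grip_width: 0.002
grip_force: 4.5
```

Emit:
servo_tool --deltas '[[[-0.01,0,0],[0,0,0],0],[[-0.02,0,0],[0,0,0],0],[[-0.02,0,0],[0,0,0],0],[[-0.02,0,0],[0,0,0],0],[[-0.0175,0,0],[0,0,0],0],[[0,0,0],[0,0,0],0]]'

```text
time_s: 9.5
eef_pos: [565.1, 79.8, 95.8]
ee_rot: [0.001, 0.078, 0.997, -0.0]
force: [1.5, -0.6, 6.8]
grip_width: 0.003
grip_force: 3.5
```

Emit:
servo_tool --deltas '[[[0,0,-0.1],[0,0,0],0],[[0,0.225,0],[0,0,0],0],[[0,0.225,0],[0,0,0],0],[[0,0,0],[0,0,0],0],[[0,0,0.07],[0,0,0],0],[[0,0,0.02],[0,0,0],0],[[0,0,0],[0,0,0],0]]'

```text
time_s: 10.2
eef_pos: [578.1, 168.2, 96.6]
ee_rot: [-0.0, 0.079, 0.997, 0.0]
force: [-0.5, 3.8, 5.9]
grip_width: 0.0
grip_force: 2.3
```

Emit:
servo_tool --deltas '[[[0,0,0.002],[0,0,0],0],[[0.015,0,0],[0,0,0],0],[[0.02,0,0],[0,0,0],0],[[0,0,0],[0,0,0],0],[[0,0,0],[0,0,0],0]]'

```text
time_s: 10.7
eef_pos: [570.8, 169.6, 96.7]
ee_rot: [-0.0, 0.078, 0.997, -0.0]
force: [-0.4, 0.2, 4.3]
grip_width: 0.002
grip_force: 2.5
```

Emit:
servo_tool --deltas '[[[0,0,-0.05],[0,0,0],0],[[0,0,-0.2],[0,0,0],0],[[-0.05,-0.225,-0.1],[0,0,0],0],[[0,-0.225,-0.1],[0,0,0],0],[[0,0,0],[0,0,0],0],[[0,0,0],[0,0,0],0]]'

```text
time_s: 11.3
eef_pos: [566.8, 79.1, 186.9]
ee_rot: [-0.0, 0.079, 0.997, 0.0]
force: [0.6, 0.7, -0.3]
grip_width: -0.001
grip_force: 0.0
```

```bash
python3 - <<'E'
from h import *
T=toolT();np.save("T4.npy",T);im=optics.capture("wrist");cv2.imwrite("pics/w4.png",im)
print(T.round(3),telemetry.sense()["force"])
C=np.array([569.5,170.7,97.5]); p=[proj_wrist(C-k*BY*45,T) for k in(0,1,2)]; print(np.round(p))
x0,y0=int(min(q[0] for q in p))-120,int(p[0][1])-55
print(x0,y0); cv2.imwrite("pics/w4c.png",cv2.resize(im[y0:y0+110,x0:x0+265],None,fx=3,fy=4,interpolation=cv2.INTER_CUBIC))
E
```

```text
[[-9.88000e-01  1.57000e-01 -0.00000e+00  5.66846e+02]
 [ 1.57000e-01  9.88000e-01  0.00000e+00  7.91280e+01]
 [ 0.00000e+00  0.00000e+00 -1.00000e+00  1.86854e+02]
 [ 0.00000e+00  0.00000e+00  0.00000e+00  1.00000e+00]] [-0.32637908  0.81379273 -0.75575313]
[[393. 201.]
 [338. 201.]
 [278. 200.]]
157 146
```

View pics/w4c.png

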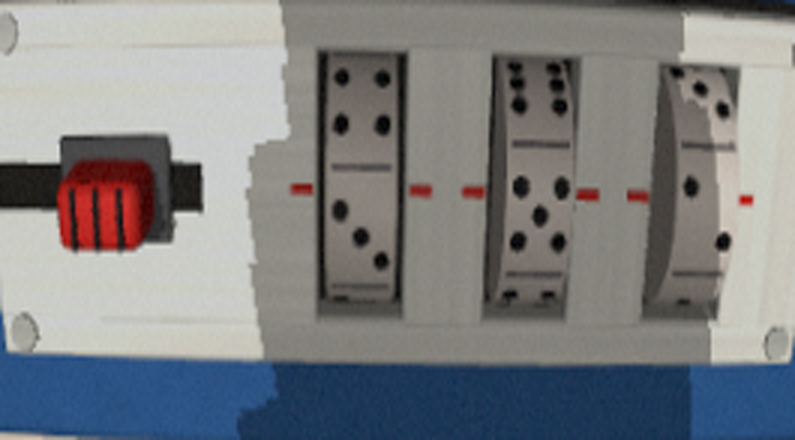

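```bash
python3 - <<'E'
from h import *
T=np.load("T4.npy"); C=np.array([569.5,170.7,97.5-26])
al=np.radians(np.arange(-80,81,.5))
for n,k,rows in(("L",0,(146,273,214)),("M",1,(144,273,216)),("R",2,(167,287,237))):
    c=C-k*45*BY; pr=np.array([proj_wrist(c+26*np.sin(a)*BX+np.array([0,0,26*np.cos(a)]),T)[1] for a in al])
    print(n,[round(float(np.degrees(np.interp(146+s/4,pr,al))),1) for s in rows])
# knob: top face centre & foot
for uv,z in(((157+115/3,146+188/4),87),((157+105/3,146+205/4),106)): print("foot/knob",atz("wrist",uv,z,T).round(1), ((atz("wrist",uv,z,T)-C)@BX).round(1),((atz("wrist",uv,z,T)-C)@BY).round(1))
E
```

```text
L [-32.3, 27.3, -2.8]
M [-31.2, 27.5, -1.0]
R [-20.7, 37.7, 8.9]
foot/knob [541.8  18.   87. ] -2.7 -155.2
foot/knob [540.   20.6 106. ] -4.9 -152.9
```

Emit:
servo_tool --deltas '[[[0.05,0.0025,0.15],[0,0,0],0],[[0,0,0.15],[0,0,0],0],[[0,0,0.1],[0,0,0],0],[[0,0,0],[0,0,0],0],[[0,0,0],[0,0,0],0]]'

```text
time_s: 11.85
eef_pos: [557.2, 82.6, 106.7]
ee_rot: [-0.0, 0.077, 0.997, 0.0]
force: [0.2, -0.9, 0.7]
grip_width: 0.001
grip_force: 0.0
```

Descend 11.2 mm, stroke 4.4 mm toward the robot, lift.

Emit:
servo_tool --deltas '[[[0,-0.007,0.035],[0,0,0],0],[[0,0,0.015],[0,0,0],0],[[0,0,0.006],[0,0,0],0],[[0,0,0],[0,0,0],0]]'

```text
time_s: 12.25
eef_pos: [557.5, 80.4, 96.4]
ee_rot: [0.001, 0.078, 0.997, 0.0]
force: [-1.3, 0.7, 5.6]
grip_width: -0.001
grip_force: 3.2
```

Emit:
servo_tool --deltas '[[[0.011,0,0],[0,0,0],0],[[0.011,0,0],[0,0,0],0],[[0,0,0],[0,0,0],0],[[0,0,0],[0,0,0],0]]'

```text
time_s: 12.65
eef_pos: [553.4, 81.1, 96.6]
ee_rot: [0.001, 0.078, 0.997, 0.0]
force: [1.5, 0.2, 5.9]
grip_width: -0.002
grip_force: 2.7
```

Emit:
servo_tool --deltas '[[[0,0,-0.05],[0,0,0],0],[[0,0,-0.2],[0,0,0],0],[[-0.05,0,-0.2],[0,0,0],0],[[0,0,0],[0,0,0],0],[[0,0,0],[0,0,0],0]]'

```text
time_s: 13.15
eef_pos: [562.7, 79.5, 186.2]
ee_rot: [0.001, 0.078, 0.997, 0.0]
force: [-0.6, 1.7, -1.7]
grip_width: -0.003
grip_force: 0.0
```

```bash
python3 - <<'E'
from h import *
T=toolT();np.save("T5.npy",T);im=optics.capture("wrist");cv2.imwrite("pics/w5.png",im)
print(T.round(3),telemetry.sense()["force"])
C=np.array([569.5,170.7,97.5]); p=[proj_wrist(C-k*BY*45,T) for k in(0,1,2)]; print(np.round(p))
x0,y0=int(min(q[0] for q in p))-120,int(p[0][1])-55
print(x0,y0); cv2.imwrite("pics/w5c.png",cv2.resize(im[y0:y0+110,x0:x0+265],None,fx=3,fy=4,interpolation=cv2.INTER_CUBIC))
E
```

```text
[[-9.88000e-01  1.56000e-01  1.00000e-03  5.62673e+02]
 [ 1.56000e-01  9.88000e-01 -0.00000e+00  7.94770e+01]
 [-1.00000e-03  0.00000e+00 -1.00000e+00  1.86231e+02]
 [ 0.00000e+00  0.00000e+00  0.00000e+00  1.00000e+00]] [0.52797254 0.16987861 0.2007669 ]
[[394. 206.]
 [338. 206.]
 [278. 206.]]
158 151
```

View pics/w5c.png

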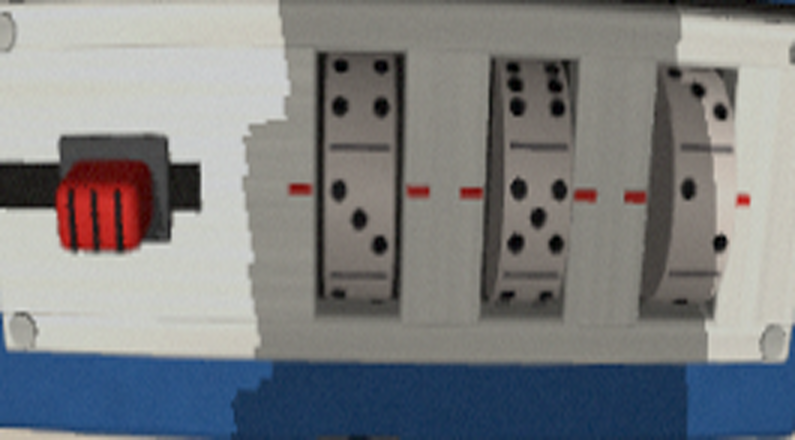

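All three wheels read 2, 5 and 3. Next is the gap between the right wheel and the knob.

Emit:
servo_tool --deltas '[[[0.05,-0.15,0.1],[0,0,0],0],[[0,0,0.15],[0,0,0],0],[[0,0,0.15],[0,0,0],0],[[0,0,0],[0,0,0],0],[[0,0,0],[0,0,0],0]]'

```text
time_s: 13.7
eef_pos: [547.7, 51.5, 105.4]
ee_rot: [-0.001, 0.078, 0.997, 0.0]
force: [0.8, -0.5, 0.7]
grip_width: -0.003
grip_force: 0.0
```

Emit:
servo_tool --deltas '[[[0,0,0.03],[0,0,0],0],[[0,0,0.03],[0,0,0],0],[[0,0,0],[0,0,0],0]]'

```text
time_s: 14.0
eef_pos: [547.8, 51.5, 93.1]
ee_rot: [-0.0, 0.078, 0.997, 0.0]
force: [-0.7, -0.0, -0.1]
grip_width: 0.004
grip_force: 0.0
```

Emit:
servo_tool --deltas '[[[0,-0.02,0],[0,0,0],0],[[0,-0.01,0],[0,0,0],0],[[0,0,0],[0,0,0],0]]'

```text
time_s: 14.3
eef_pos: [547.1, 45.1, 93.7]
ee_rot: [0.0, 0.078, 0.997, -0.0]
force: [0.1, -0.0, 0.6]
grip_width: 0.001
grip_force: 0.0
```

Emit:
servo_tool --deltas '[[[0,-0.01,0],[0,0,0],0],[[0,-0.005,0],[0,0,0],0],[[0,0,0],[0,0,0],0]]'

```text
time_s: 14.6
eef_pos: [546.6, 42.5, 93.4]
ee_rot: [0.0, 0.078, 0.997, -0.0]
force: [-0.1, 0.5, -0.0]
grip_width: 0.002
grip_force: 0.0
```

Emit:
servo_tool --deltas '[[[0,-0.01,0],[0,0,0],0],[[0,-0.005,0],[0,0,0],0],[[0,0,0],[0,0,0],0]]'

```text
time_s: 14.9
eef_pos: [546.1, 39.6, 93.4]
ee_rot: [-0.0, 0.078, 0.997, 0.0]
force: [-0.7, 1.3, 0.7]
grip_width: 0.002
grip_force: 0.7
```

Emit:
servo_tool --deltas '[[[0,-0.01,0],[0,0,0],0],[[0,-0.0,0],[0,0,0],0],[[0,0,0],[0,0,0],0]]'

```text
time_s: 15.2
eef_pos: [545.8, 37.5, 93.4]
ee_rot: [-0.0, 0.078, 0.997, -0.0]
force: [0.3, 1.5, 0.2]
grip_width: -0.0
grip_force: 0.5
```

Emit:
servo_tool --deltas '[[[0,-0.01,0],[0,0,0],0],[[0,0,0],[0,0,0],0]]'

```text
time_s: 15.4
eef_pos: [545.4, 35.5, 93.4]
ee_rot: [-0.0, 0.078, 0.997, -0.0]
force: [-0.6, 1.2, 1.1]
grip_width: -0.001
grip_force: 0.6
```

Emit:
servo_tool --deltas '[[[0,-0.005,0],[0,0,0],0],[[0,-0.005,0],[0,0,0],0],[[0,0,0],[0,0,0],0]]'

```text
time_s: 15.7
eef_pos: [545.1, 33.5, 93.4]
ee_rot: [-0.0, 0.078, 0.997, -0.0]
force: [-0.8, 0.6, 0.7]
grip_width: -0.003
grip_force: 0.7
```

Emit:
servo_tool --deltas '[[[0,-0.01,0],[0,0,0],0],[[0,-0.01,0],[0,0,0],0],[[0,-0.01,0],[0,0,0],0],[[0,-0.01,0],[0,0,0],0],[[0,0,0],[0,0,0],0]]'

```text
time_s: 16.2
eef_pos: [543.9, 25.4, 93.4]
ee_rot: [-0.0, 0.078, 0.997, -0.0]
force: [0.3, 0.3, 0.8]
grip_width: 0.001
grip_force: 0.3
```

Emit:
servo_tool --deltas '[[[0,-0.0075,0],[0,0,0],0],[[0,0,0],[0,0,0],0]]'

```text
time_s: 16.4
eef_pos: [543.7, 24.1, 93.4]
ee_rot: [0.0, 0.078, 0.997, -0.0]
force: [-0.2, 1.3, -0.3]
grip_width: 0.003
grip_force: 0.5
```

Emit:
servo_tool --deltas '[[[0,-0.005,0],[0,0,0],0],[[0,0,0],[0,0,0],0]]'

```text
time_s: 16.6
eef_pos: [543.6, 23.5, 93.4]
ee_rot: [0.0, 0.078, 0.997, 0.0]
force: [-0.1, 3.6, -0.4]
grip_width: 0.001
grip_force: 1.8
```

Emit:
servo_tool --deltas '[[[0,-0.004,0],[0,0,0],0],[[0,0,0],[0,0,0],0],[[0,0,0],[0,0,0],0]]'

```text
time_s: 16.9
eef_pos: [543.5, 23.3, 93.4]
ee_rot: [0.0, 0.078, 0.997, 0.001]
force: [-0.2, 7.5, -0.8]
grip_width: 0.004
grip_force: 3.7
```

Emit:
servo_tool --deltas '[[[0,0.02,0],[0,0,0],0],[[0,0.03,0],[0,0,0],0],[[0,0,-0.2],[0,0,0],0],[[0,0,-0.2],[0,0,0],0],[[-0.05,0.1,-0.1],[0,0,0],0],[[0,0,0],[0,0,0],0],[[0,0,0],[0,0,0],0]]'

```text
time_s: 17.6
eef_pos: [557.6, 50.6, 192.7]
ee_rot: [-0.0, 0.078, 0.997, -0.0]
force: [0.1, 0.2, -0.1]
grip_width: -0.002
grip_force: 0.0
```

```bash
python3 - <<'E'
from h import *
T=toolT();im=optics.capture("wrist");cv2.imwrite("pics/w6.png",im);print(T[:3,3],telemetry.sense()["force"])
E
```

```text
[557.64433218  50.6464637  192.67514092] [-0.1152924  -0.14780359  0.84329541]
```

View pics/w6.png

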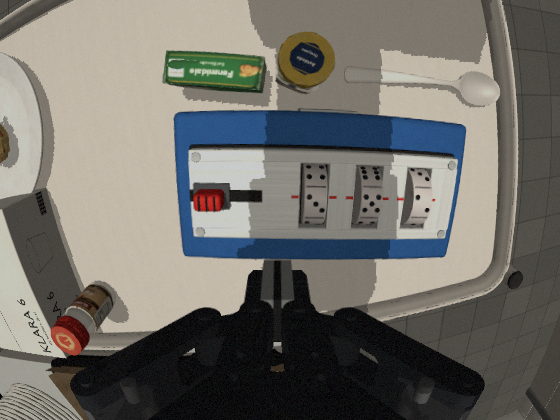

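The knob (208,200) now sits at the right end of its slot, the wheels still read 2, 5, 3, and the jar, carton and spoon haven't moved.

```bash
python3 -c "
from rig import ctrl
print(ctrl.finish_job())"
```

```text
the job is handed in; nothing more can be done
None
```

The lock box is unlocked: the wheels read two, five and three, the bolt is drawn to its stop, the hand is clear and nothing beside the box was disturbed. I handed the job in at about 17.7 s; no pass or fail verdict came back.

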